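# Tilt-sensor calibration: recorder on, gauge rocked to its mark and held

### The arm

A 7-joint arm with a two-finger parallel gripper is mounted at the origin on the work surface. World frame = base frame: x ahead of the robot, y to its left, z up, the work surface at z = 0. Lengths are in m, angles in rad, forces in N, time in s.
With the tool pointing down it reaches from about 0.35 to 0.9 m from the base axis. Payload 7.2 kg.
Tool frame: the origin (TCP) lies on the centre line of the jaws, within the pads' length; the fingertips stand manip.nose_length ahead of it and the grasp point (between the pads) lies 11 mm behind it (manip.nose_length is the distance from the TCP to the fingertips, in m); z points along the fingers, y is the direction in which the jaws open and shut (so a half turn about z gives the same grasp; the last joint's range is limited). The gripper opens to 85 mm and grips with 20 to 120 N. Pads are 22 mm wide; open, the fingers measure 114 mm over their backs; the gripper's body (76 mm by 85 mm) begins 54 mm behind the grasp point. The pads swing forward as they close: fully open they stand 13 mm farther back than shut.
Start: joints at [-1.267, 0.411, -0.013, 1.596, 0.006, 1.134, -0.082], TCP at [0.227, 0.582, 0.211] pointing down, gripper open.
Joint ranges: [-2.95, 2.95], [-0.29, 1.99], [-1.47, 1.44], [0.14, 2.54], [-1.03, 4.17], [0.13, 1.85], [-2.86, 2.86]. Speed limits (rad/s): [2.39, 2.39, 3.01, 3.01, 3.14, 3.14, 3.14].

### API

Orientations are given as a unit quaternion [x, y, z, w].
In Python, from rig import manip, telemetry, cams gives the robot as it stands. Calls block until the motion is done:
- manip.move_to(position, orientation): joint-space move of the TCP to a pose.
- manip.servo_line(position, max_speed=0.15, ori=None): straight line of the TCP; ori=None keeps the orientation; max_speed is the mean speed in m/s.
- manip.move_joints(angles): joint-space move.
- manip.command_gripper(opening, f_grip=None): finger opening in m; f_grip is the grip in N (None keeps the last); returns when the fingers have stopped.
- manip.pause(seconds).
- manip.ik(position, orientation): joint angles nearest the present ones, or None.
- telemetry.get_state(): the state.
- cams.snapshot(name): name is "scene" or "top" or "wrist"; returns a dict with "frame" (384x512x3 uint8, red, green, blue), "z_map" (384x512 float32, m along the optical axis (not along the pixel's ray), 0 where there is no reading), "mtx" (3x3 intrinsics, pixels), "k1" (the pictures are not rectified: a ray, as slopes to the right and down, at radius r is drawn at 1 + k1 r^2 times it, then the intrinsics apply), "world_to_cam" (4x4, takes a point from world to camera coordinates). Camera axes: x right, y down, z forward; pixel columns grow to the right and rows downward; lengths in m; the calibration is good to about 2 mm. A picture is of the moment at which its call begins.
A pose or a line that the arm cannot do raises manip.PlanningError and nothing moves.
- manip.close_job(): hands the job in, once; it reports no verdict.
The state is a dict: "time": time; "qpos": joint angles; "dq": joint speeds; "joint_efforts": joint torques, N m; "eef_pos": TCP position; "tcp_rot": TCP orientation; "contact_force": force on the tool from outside, world axes, zero at the start; "moment": the same for the moment, N m; "gripper_width": finger opening in m.
Only numpy, scipy, OpenCV 4.12 (cv2) and the standard library are available. Lean on these libraries where they do the work, as an engineer would, in place of code of your own. Each camera call takes 0.05 s, during which the arm holds its last target.

### The job

Swing the recorder's lever straight up to its middle tick to start recording, and leave it there. Then rock the angle gauge on the rod of its aluminium rest, its underside still bearing on the rod, until the swinging pointer comes to rest over the mark tab, and finish while holding it there: do not let go. Never touch the pointer or the mark tab themselves, and leave everything else on the bench where it is.

Things in the scene. Friction and masses are not known exactly. Their poses are not given: they have to be found in the camera images.
- rest: Fixed aluminium block, 70 (x) x 170 (y) x 40 mm high, a round steel rod 14 mm in diameter across the middle of its top, along the block's own x. Origin: centre of its underside; z up. Rod axis 51 mm up, its top line 58 mm. The gauge's flat underside stays tangent to the rod as it rocks, from -0.257 to 0.257 rad about x; let go in between it falls to one side, so it must be held.
- gauge: Loose angle gauge, 0.36 to 0.56 kg, middle of its underside on the rod: flat base 60 (x) x 140 (y) x 10 mm, white dial plate standing on it (6 mm thick, 120 mm wide in y, top at z = 115 mm), grip post above. Origin: centre of underside; x is the way the dial faces (roughly away from the robot), z its top. Starts rotated -0.257 rad about its x, its +y edge on the block's top. Same yaw as the rest.
- post (a point): Point on the gauge's square black grip post, 22 x 22 mm, which stands up from the middle of the dial plate, z = 115 to 157 mm above the gauge's underside. The point is on the post's axis, 140 mm above the underside. Same axes as the gauge.
- pointer (a joint): Angle (rad) of the gauge's free-swinging pointer relative to the gauge, about the gauge's x; 0 = straight at the base. Black, 72 mm long, 4 mm wide, pivot 100 mm above the gauge's underside at the middle of the dial's front. It hangs plumb: at rest it reads minus the gauge's rotation about x. After a movement it swings for 1 to 2 s.
- mark (a joint): Angle (rad) of the mark tab on the dial, measured as the pointer's is and about the same pivot. It differs from run to run, -0.14 to 0.09, and stays put unless pushed. The pointer is over the tab when both angles agree to within 0.07 rad.
- pointer_tip (a point): Point on the pointer 70 mm from its pivot; its z axis runs from here to the pivot, its x axis along the gauge's x.
- mark_tab (a point): Point on the mark tab 70 mm from the pivot; z axis towards the pivot. The tab is a dark steel piece 12 mm wide, standing out 4 mm from the dial just behind the pointer, from 64 to 86 mm from the pivot.
- recorder: Fixed grey instrument box, 130 (x) x 110 (y) x 60 mm high, with a lever on the middle of its top and three white ticks beside it. Origin: centre of its underside; z up; at yaw 0 its x axis points away from the robot. The lever's hinge lies along the box's y axis, 68 mm above the origin, and it swings along the box's x.
- lever (a joint): Lever angle (rad): 0 leans 0.6 rad from upright towards the box's -x, 0.6 is straight up (middle tick), 1.2 leans 0.6 rad towards +x. Starts between 0 and 0.25. Stiff enough to stay where it is left (about 1 N at the grip moves it). Straight up means 0.45 to 0.75.
- lever_grip (a point): Centre of the lever's grip, a black cross-cylinder 18 mm in diameter and 24 mm long along the box's y axis, 72 mm from the hinge.
- screwdriver: Black-handled screwdriver, 160 mm, lying on the bench between the rest and the recorder; a bystander, to be left alone. Origin: centre of its underside.
- board: Loose green circuit board with terminal strips, 90 x 75 x 14 mm; a bystander, to be left alone. Origin: centre of its underside.
- multimeter: Grey multimeter lying flat, 170 x 82 x 44 mm; a bystander, to be left alone. Origin: centre of its underside.
- flux: Small flux bottle, 44 mm diameter, 75 mm tall; a bystander, to be left alone. Origin: centre of its underside.
- spool: Solder spool standing on its end, 54 mm diameter, 42 mm tall; a bystander, to be left alone. Origin: centre of its underside.
- cup: Small white cup, 68 mm diameter, 55 mm tall; a bystander, to be left alone. Origin: centre of its underside.
- partstray: Grey parts tray with three compartments, 100 x 160 x 30 mm; a bystander, to be left alone. Origin: centre of its underside.
Things that resemble listed ones, but are neither listed nor needed, are in the scene too. Leave any green or turquoise look-alike of the gauge alone.

How it is judged:
By the outcome, as a careful person would: the job done as asked, in the order asked, and still so for the second after the job is handed in, while the arm keeps its last pose, push and grip.
It also fails if it takes over 51 s, if anything falls off the work surface, if the arm or the gripper's body presses on something with over 40 N, if the wrist force passes 120 N, or if a joint passes its speed limit or range.

## Working session

There is one attempt and no reset: what is moved stays moved. The work goes in short steps, each a Python script; the robot and the scene stay as the last script left them, time stands still between calls to the robot, and variables do not carry over. Pictures are saved under pics/ and viewed, and the job is handed in when it is done.

```bash
ls; mkdir -p pics; cat > h.py <<'E'
import numpy as np, cv2
from rig import manip, telemetry, cams
def snap(n, tag):
    s=cams.snapshot(n); cv2.imwrite(f'pics/{tag}.png', cv2.cvtColor(s['frame'],cv2.COLOR_RGB2BGR)); np.savez(f'pics/{tag}.npz',**{k:np.asarray(v) for k,v in s.items()}); return s
def load(tag): return dict(np.load(f'pics/{tag}.npz'))
def ray(s,u,v):
    K=s['mtx']; d=np.array([(u-K[0,2])/K[0,0],(v-K[1,2])/K[1,1]]); k=float(s['k1'])
    a=d.copy()
    for _ in range(20): a=d/(1+k*(a@a))
    T=np.linalg.inv(s['world_to_cam']); return T[:3,3], T[:3,:3]@np.array([a[0],a[1],1.])
def onz(s,u,v,z):
    o,d=ray(s,u,v); return o+d*(z-o[2])/d[2]
def dep(s,u,v):
    o,d=ray(s,u,v); return o+d*float(s['z_map'][int(round(v)),int(round(u))])
def proj(s,p):
    c=s['world_to_cam']@np.append(p,1); a=c[:2]/c[2]; a=a*(1+float(s['k1'])*(a@a)); K=s['mtx']
    return np.array([K[0,0]*a[0]+K[0,2],K[1,1]*a[1]+K[1,2]])
def crop(s,name,u0,v0,u1,v1,f):
    im=cv2.cvtColor(s['frame'],cv2.COLOR_RGB2BGR)[v0:v1,u0:u1]; cv2.imwrite(f'pics/{name}.png',cv2.resize(im,None,fx=f,fy=f,interpolation=cv2.INTER_CUBIC))
E
python3 - <<'E'
from h import *
for n in ['scene','top','wrist']:
    s=snap(n,n+'0'); print(n,s['mtx'].tolist(),s['k1'],np.linalg.inv(s['world_to_cam']).round(3).tolist())
st=telemetry.get_state(); print(st, manip.nose_length)
E
```

```text
pics
scene [[491.3018731901806, 0.0, 250.17969474428094], [0.0, 491.3018731901806, 187.95138033122652], [0.0, 0.0, 1.0]] 0.025324215745646476 [[0.696, 0.485, -0.529, 1.259], [0.717, -0.483, 0.502, -0.63], [-0.012, -0.729, -0.684, 1.033], [0.0, 0.0, 0.0, 1.0]]
top [[364.37099280831444, 0.0, 253.0273012067884], [0.0, 364.37099280831444, 185.2498501198128], [0.0, 0.0, 1.0]] -0.09855270498250955 [[0.066, -0.974, 0.219, 0.307], [-0.998, -0.065, 0.013, 0.034], [0.002, -0.219, -0.976, 1.247], [0.0, 0.0, 0.0, 1.0]]
wrist [[291.33524108758337, 0.0, 254.25118175588378], [0.0, 291.33524108758337, 195.14463110931896], [0.0, 0.0, 1.0]] -0.009759640161544255 [[0.363, 0.897, 0.252, 0.163], [0.932, -0.349, -0.1, 0.606], [-0.002, 0.272, -0.962, 0.373], [0.0, 0.0, 0.0, 1.0]]
{'time': 0.15, 'qpos': array([-1.26719427,  0.41169187, -0.01271121,  1.59685097,  0.00562209,
        1.1343051 , -0.08218719]), 'dq': array([-0.00218752, -0.00238141, -0.00150637, -0.0018633 , -0.00095489,
        0.00049337,  0.00161553]), 'joint_efforts': array([ 1.20344190e-03, -6.01036334e+01,  6.82688411e-01, -2.99647093e+01,
        1.39193909e-02,  7.82745774e-03, -3.02721799e-05]), 'eef_pos': array([0.2269515 , 0.58190199, 0.21016176]), 'tcp_rot': array([ 1.84809926e-01,  9.82774094e-01, -6.06819423e-04, -6.03098462e-05]), 'contact_force': array([ 0.43321534, -0.43444892,  0.12586275]), 'moment': array([ 0.00270361, -0.03908479, -0.01177733]), 'gripper_width': 0.08541542061656586} 0.008
```

View pics/scene0.png

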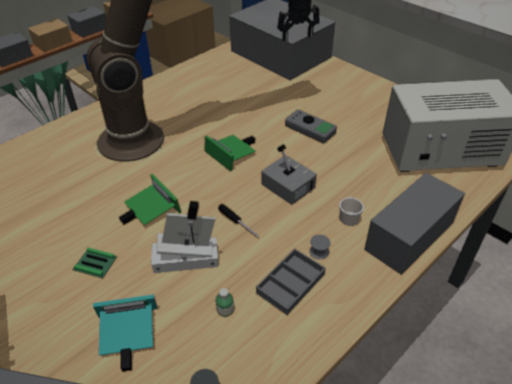

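View pics/top0.png

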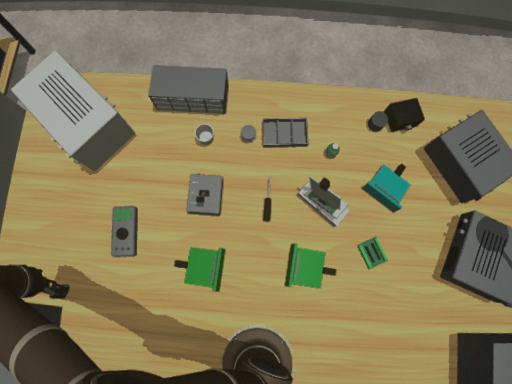

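The gauge is the white dial with a black post on the aluminium block at scene (190,238), top (323,198). Things it could be taken for are the green look-alikes at scene (150,203) and (230,149) and the turquoise one at (127,325), none of which stands on a block. The recorder is at scene (288,178), top (205,194). The multimeter at (310,125) and the large instrument boxes are other grey things. I'll check both choices in close crops.

```bash
python3 - <<'E'
from h import *
s=load('scene0');t=load('top0')
a=lambda s,u0,v0,u1,v1,f:cv2.resize(cv2.cvtColor(s['frame'],cv2.COLOR_RGB2BGR)[v0:v1,u0:u1],None,fx=f,fy=f,interpolation=cv2.INTER_CUBIC)
A=np.hstack([a(s,145,195,225,275,5),a(s,255,140,335,220,5)])
cv2.imwrite('pics/cs.png',A)
B=np.hstack([a(t,290,165,360,235,5.6),a(t,175,160,245,230,5.6)])
cv2.imwrite('pics/ct.png',B)
E
```

```text
(no output)
```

View pics/cs.png

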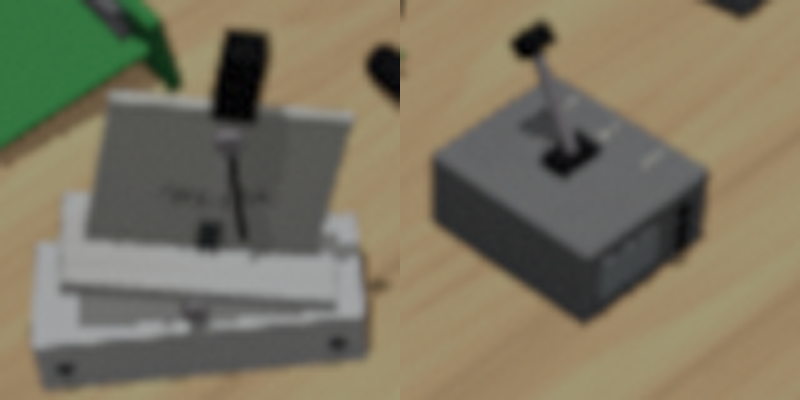

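View pics/ct.png

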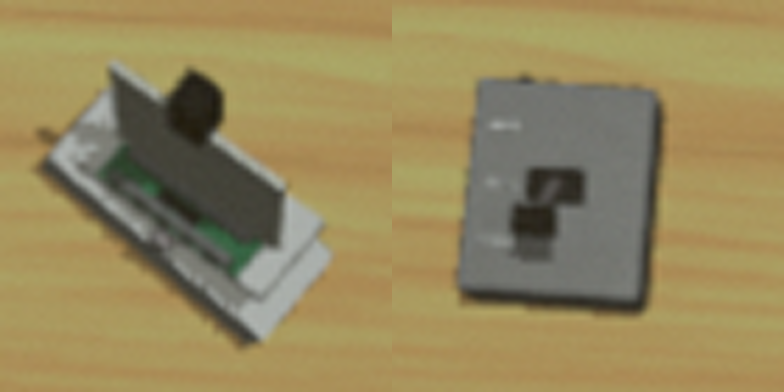

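```bash
python3 - <<'E'
from h import *
s=load('scene0');t=load('top0')
f=lambda u0,v0,o,k:(lambda x,y:(u0+(x-o+.5)/k-.5, v0+(y+.5)/k-.5))
A=f(145,195,0,5);A2=f(255,140,400,5);B=f(290,165,0,5.6);B2=f(175,160,392,5.6)
print('rec top cam',[onz(t,*B2(x,y),.06).round(3).tolist() for x,y in [(478,80),(660,90),(640,298),(462,288)]])
print('rec scene',[onz(s,*A2(x,y),.06).round(3).tolist() for x,y in [(432,158),(555,85),(708,175),(583,258)]])
print('rec depth',dep(s,*A2(620,200)),dep(t,*B2(600,140)))
def tri(p,q):
    o1,d1=ray(*p);o2,d2=ray(*q); x,*_=np.linalg.lstsq(np.c_[d1,-d2],o2-o1,rcond=None); a=o1+d1*x[0];b=o2+d2*x[1]; return ((a+b)/2).round(4),np.linalg.norm(a-b).round(4)
print('grip',tri((s,*A2(533,40)),(t,*B2(533,218))))
print('post top',tri((s,*A(246,36)),(t,*B(197,88))))
print('block scene .04',[onz(s,*A(x,y),.04).round(3).tolist() for x,y in [(35,345),(365,315)]])
print('block top .04',[onz(t,*B(x,y),.04).round(3).tolist() for x,y in [(42,165),(245,345),(330,255)]])
print('dialtop scene', dep(s,*A(230,150)),'dial top edge', tri((s,*A(110,95)),(t,*B(285,190))),tri((s,*A(350,115)),(t,*B(112,65))))
E
```

```text
rec top cam [[0.598, 0.264, 0.06], [0.6, 0.154, 0.06], [0.473, 0.155, 0.06], [0.472, 0.261, 0.06]]
rec scene [[0.476, 0.158, 0.06], [0.482, 0.26, 0.06], [0.603, 0.263, 0.06], [0.599, 0.158, 0.06]]
rec depth [0.58376312 0.20598644 0.06415873] [0.56700007 0.18780149 0.05761672]
grip (array([0.504 , 0.2118, 0.1351]), np.float64(0.0021))
post top (array([ 0.5673, -0.1599,  0.217 ]), np.float64(0.0016))
block scene .04 [[0.515, -0.275, 0.04], [0.619, -0.143, 0.04]]
block top .04 [[0.557, -0.101, 0.04], [0.456, -0.227, 0.04], [0.514, -0.277, 0.04]]
dialtop scene [ 0.56777498 -0.17692213  0.15121963] dial top edge (array([ 0.5236, -0.2136,  0.1839]), np.float64(0.0041)) (array([ 0.5933, -0.1234,  0.155 ]), np.float64(0.003))
```

The crops confirm both. The gauge has its tab at about scene (186,242) and its pointer tip at about (193,243), with its +y edge down. The recorder measures 126x106 mm against the nominal 130x110 mm, and its lever leans towards -x. Next I'll approach the lever and take a wrist view.

```bash
python3 - <<'E'
from h import *
q=[0,1,0,0]
manip.move_to([0.450,0.210,0.24],q)
manip.command_gripper(0.0,f_grip=30)
s=snap('wrist','w1')
st=telemetry.get_state();print(st['time'],st['eef_pos'],st['qpos'].round(2),st['gripper_width'])
E
```

```text
2.5667 [0.4500004  0.20997795 0.24002482] [-0.67  0.16  0.15  1.87 -0.03  1.11  1.07] 0.00027409997687206575
```

View pics/w1.png

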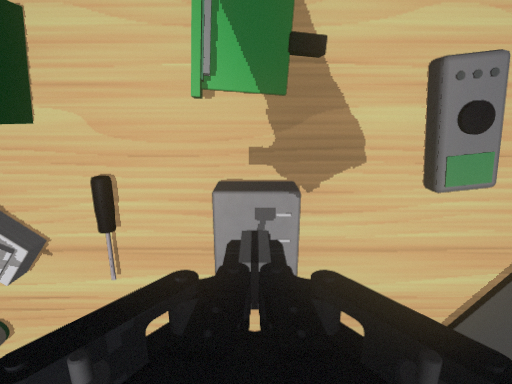

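Wrist view: the recorder's far edge is at (213–300,185) and the fingers are at u≈255, centred on it. The screwdriver at (107,225) is clear. I'll descend behind the grip and push.

```bash
python3 - <<'E'
from h import *
manip.servo_line([0.450,0.210,0.139],max_speed=0.12)
for x in (0.475,0.495,0.512):
    manip.servo_line([x,0.210,0.139],max_speed=0.06)
    st=telemetry.get_state();print(st['time'],st['eef_pos'].round(4),st['contact_force'].round(2))
s=snap('scene','s2'); t=snap('top','t2')
a=lambda s,u0,v0,u1,v1,f:cv2.resize(cv2.cvtColor(s['frame'],cv2.COLOR_RGB2BGR)[v0:v1,u0:u1],None,fx=f,fy=f,interpolation=cv2.INTER_CUBIC)
cv2.imwrite('pics/c2.png',np.hstack([a(s,255,120,335,200,5),a(t,165,150,245,230,5)]))
E
```

```text
4.125 [0.475  0.2098 0.1388] [-0.27 -0.2   0.28]
4.6083 [0.4951 0.2099 0.1388] [-0.62  0.83 -0.47]
5.0417 [0.5122 0.2098 0.1388] [-0.02 -0.09  0.02]
```

View pics/c2.png

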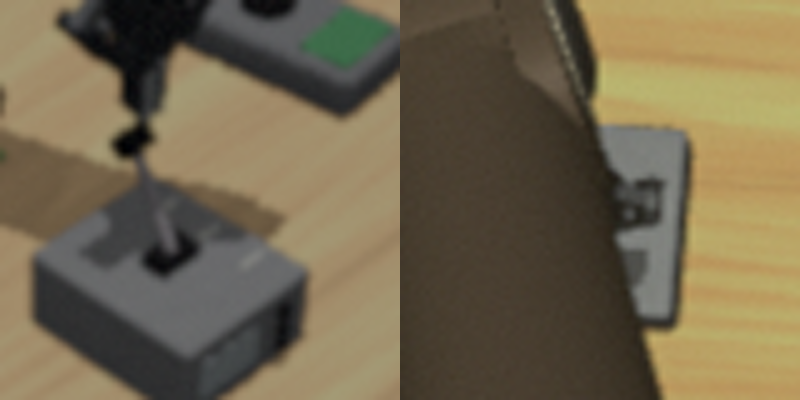

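```bash
python3 - <<'E'
from h import *
s=load('s2')
for p in [(.512,.21,.131),(.504,.2118,.135),(.523,.21,.131),(.537,.209,.14),(.537,.209,.068),(.537,.209,.06)]:
    u=proj(s,np.array(p)); print(p,u.round(1),((u-[255,120])*5+2).round(0))
crop(s,'c3',265,125,315,175,12)
f=s['frame'];z=s['z_map']
for v in range(134,172,3): print(v,[round(float(dep(s,u,v)[2]),3) for u in range(278,294,2)])
E
```

```text
(0.512, 0.21, 0.131) [282.4 150.3] [139. 153.]
(0.504, 0.2118, 0.135) [280.8 147.7] [131. 141.]
(0.523, 0.21, 0.131) [285.1 152. ] [153. 162.]
(0.537, 0.209, 0.14) [288.6 151.8] [170. 161.]
(0.537, 0.209, 0.068) [287.6 170.7] [165. 255.]
(0.537, 0.209, 0.06) [287.5 172.7] [164. 266.]
134 [0.005, 0.211, 0.2, 0.196, 0.194, 0.192, 0.005, -0.0]
137 [-0.003, 0.183, 0.186, 0.182, 0.186, 0.175, 0.007, -0.001]
140 [0.003, 0.173, 0.18, 0.175, 0.173, 0.003, 0.005, 0.001]
143 [-0.001, 0.004, 0.001, 0.165, 0.005, 0.002, -0.001, 0.002]
146 [0.141, 0.142, 0.145, 0.141, 0.136, 0.006, 0.003, 0.001]
149 [0.133, 0.133, 0.133, 0.129, 0.0, 0.0, 0.004, 0.006]
152 [0.006, 0.002, 0.122, 0.125, 0.006, 0.001, 0.004, -0.001]
155 [0.002, 0.006, 0.005, 0.116, 0.061, 0.003, 0.004, 0.005]
158 [0.005, 0.063, 0.06, 0.103, 0.104, 0.059, 0.066, 0.064]
161 [0.063, 0.062, 0.061, 0.06, 0.098, 0.061, 0.061, 0.064]
164 [0.064, 0.064, 0.059, 0.064, 0.087, 0.089, 0.06, 0.066]
167 [0.062, 0.064, 0.061, 0.061, 0.062, 0.079, 0.071, 0.075]
170 [0.062, 0.063, 0.061, 0.073, 0.074, 0.069, 0.071, 0.072]
```

View pics/c3.png

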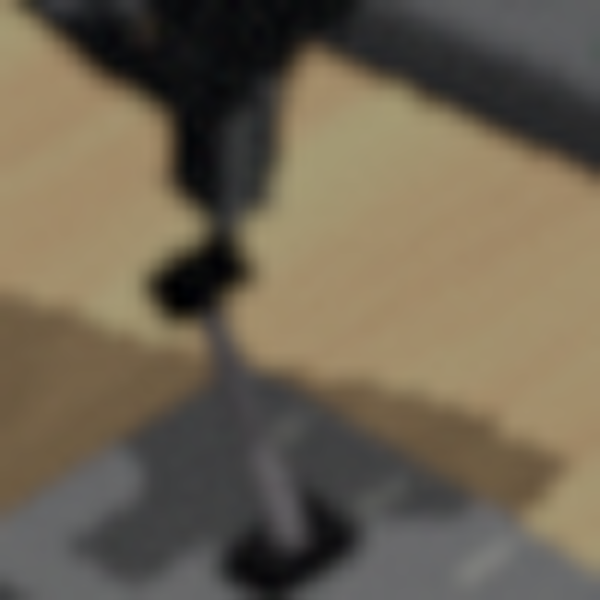

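```bash
python3 - <<'E'
from h import *
s=load('s2')
for u,v in [(281,138),(283,138),(285,138),(283,140),(284,142),(284,143),(280,148),(282,146)]: print(u,v,dep(s,u,v).round(4))
print(manip.nose_length, telemetry.get_state()['eef_pos'], telemetry.get_state()['tcp_rot'],telemetry.get_state()['gripper_width'])
print([x for x in dir(manip) if x[0]!='_'])
snap('wrist','w2')
E
```

```text
281 138 [0.5133 0.2005 0.1817]
283 138 [0.5176 0.2042 0.182 ]
285 138 [0.5222 0.2075 0.1827]
283 140 [0.5192 0.2027 0.1766]
284 142 [0.5222 0.204  0.1704]
284 143 [0.5209 0.2056 0.1652]
280 148 [0.509  0.2027 0.1419]
282 146 [0.5089 0.211  0.1446]
0.008 [0.51178151 0.20994704 0.13884115] [-3.43840403e-05  9.99999972e-01 -1.01006093e-04 -2.13405860e-04] 0.00016379975138586727
['PlanningError', 'close_job', 'command_gripper', 'ik', 'move_joints', 'move_to', 'nose_length', 'pause', 'servo_line']
```

View pics/w2.png

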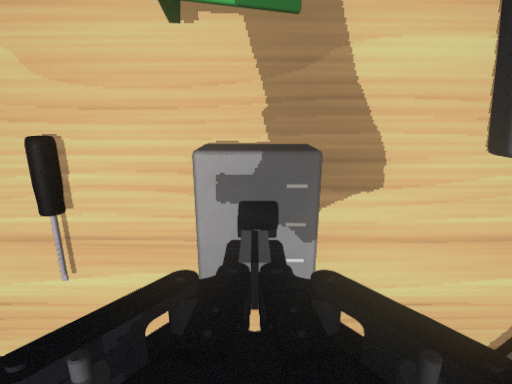

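```bash
python3 - <<'E'
from h import *
s=load('w2');c=load('s2')
for z in (.12,.131,.14,.15,.16,.17,.18): print(z,[proj(s,np.array([x,.21,z])).round(1).tolist() for x in (.501,.512,.523)], proj(c,np.array([.512,.21,z])).round(1))
print(proj(s,np.array([.504,.2118,.135])))
crop(s,'c4',200,180,320,320,4)
for v in range(205,300,8): print(v,dep(s,250,v).round(3),dep(s,262,v).round(3))
E
```

```text
0.12 [[256.1, 204.5], [256.1, 220.3], [256.1, 235.5]] [282.3 153.2]
0.131 [[256.2, 209.9], [256.2, 226.5], [256.2, 242.5]] [282.4 150.3]
0.14 [[256.3, 214.7], [256.3, 232.1], [256.3, 248.8]] [282.5 147.9]
0.15 [[256.4, 220.8], [256.4, 239.0], [256.4, 256.6]] [282.6 145.1]
0.16 [[256.6, 227.6], [256.5, 246.8], [256.5, 265.3]] [282.7 142.4]
0.17 [[256.7, 235.3], [256.7, 255.6], [256.6, 275.1]] [282.8 139.6]
0.18 [[256.9, 244.1], [256.8, 265.7], [256.8, 286.3]] [282.9 136.8]
[259.23380587 216.64142567]
205 [0.496 0.206 0.136] [0.496 0.213 0.137]
213 [0.5   0.206 0.141] [0.5   0.213 0.14 ]
221 [0.505 0.206 0.141] [0.505 0.213 0.14 ]
229 [0.511 0.206 0.137] [0.511 0.213 0.137]
237 [0.501 0.207 0.171] [0.501 0.213 0.171]
245 [0.501 0.207 0.181] [0.502 0.212 0.179]
253 [0.501 0.207 0.189] [0.501 0.212 0.189]
261 [0.501 0.207 0.195] [0.501 0.212 0.196]
269 [0.504 0.207 0.197] [0.5   0.212 0.204]
277 [0.505 0.207 0.201] [0.5   0.212 0.209]
285 [0.506 0.207 0.205] [0.501 0.212 0.212]
293 [0.509 0.207 0.206] [0.507 0.212 0.209]
```

View pics/c4.png

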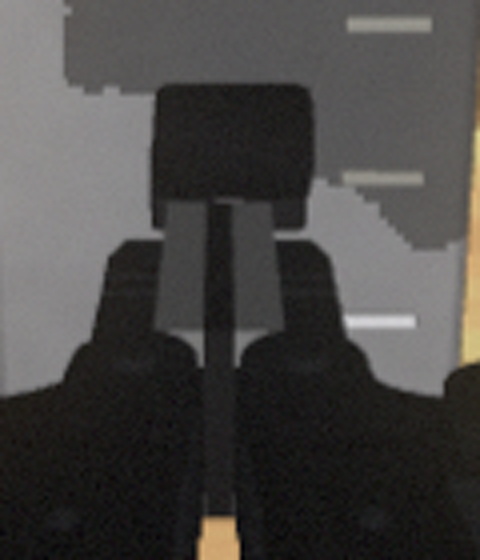

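Both cameras show the fingertips passing over the grip. They are at about z=0.163, where nose_length puts them at 0.131. Scene shows them at (283,142.5) and wrist at (256,230), and the lever hasn't moved. The tips therefore sit about 24 mm behind the reported TCP instead of 8 mm ahead of it. I'll correct by 32 mm along tool z and check again before pushing.

```bash
python3 - <<'E'
from h import *
manip.servo_line([0.462,0.210,0.139],max_speed=0.15)
manip.servo_line([0.462,0.210,0.105],max_speed=0.1)
s=snap('scene','s5'); crop(s,'c5',255,115,325,185,8)
print(telemetry.get_state()['time'])
E
```

```text
6.2167
```

View pics/c5.png

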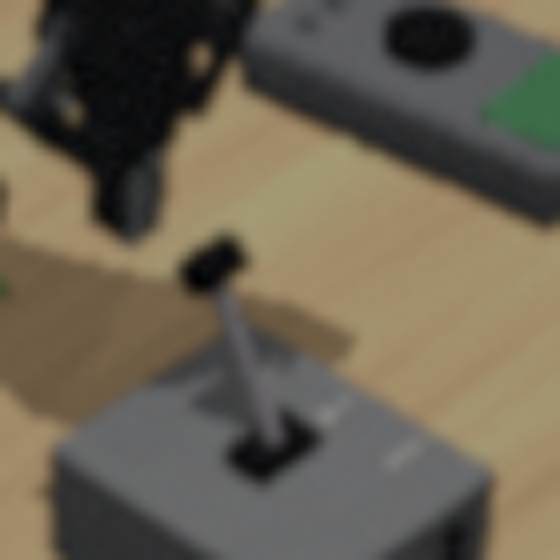

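```bash
python3 - <<'E'
from h import *
s=load('s5')
for z in (.11,.12,.13,.14): print(z,[proj(s,np.array([x,y,z])).round(1).tolist() for x in (.462,.473) for y in(.2,.21)])
for x in (0.480,0.500,0.512):
    manip.servo_line([x,0.210,0.105],max_speed=0.06)
    st=telemetry.get_state();print(st['time'],st['eef_pos'].round(4),st['contact_force'].round(2))
s=snap('scene','s6'); crop(s,'c6',255,115,325,185,8)
E
```

```text
0.11 [[267.6, 149.8], [270.0, 148.4], [270.3, 151.5], [272.6, 150.0]]
0.12 [[267.7, 147.2], [270.0, 145.7], [270.3, 148.8], [272.7, 147.4]]
0.13 [[267.7, 144.6], [270.1, 143.1], [270.4, 146.2], [272.7, 144.7]]
0.14 [[267.8, 141.9], [270.1, 140.4], [270.4, 143.5], [272.8, 142.0]]
6.6667 [0.4803 0.2099 0.105 ] [0.77 0.67 0.38]
7.15 [0.5005 0.2098 0.1049] [ 0.1   0.11 -0.65]
7.5 [0.5126 0.2099 0.1049] [-0.67  0.11  0.26]
```

View pics/c6.png

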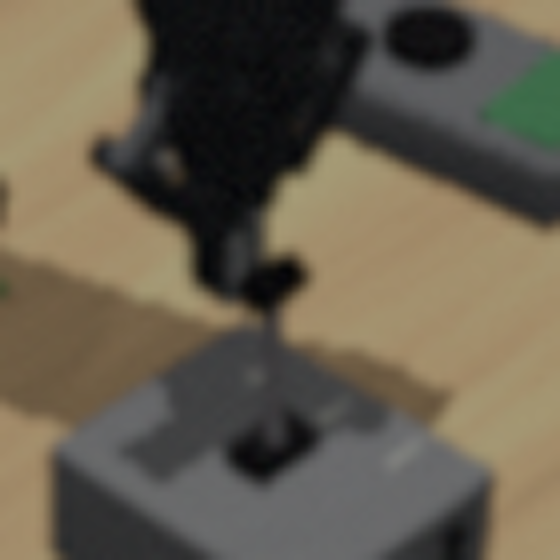

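The lever moved. Its grip is now at about (289.3,150.5), and upright projects to (288.6,151.8). I'll retreat and recheck without the occlusion, then go over towards the gauge.

```bash
python3 - <<'E'
from h import *
manip.servo_line([0.455,0.210,0.11],max_speed=0.15)
manip.servo_line([0.455,0.210,0.25],max_speed=0.25)
s=snap('scene','s7'); 
w=snap('wrist','w7')
a=lambda s,u0,v0,u1,v1,f:cv2.resize(cv2.cvtColor(s['frame'],cv2.COLOR_RGB2BGR)[v0:v1,u0:u1],None,fx=f,fy=f,interpolation=cv2.INTER_CUBIC)
cv2.imwrite('pics/c7.png',np.hstack([a(s,255,130,315,190,6.5),a(w,200,150,320,270,3.25)]))
print(telemetry.get_state()['time'])
m=(s['frame'].max(2)<45)
yy,xx=np.nonzero(m[140:160,278:302]); print(xx.mean()+278,yy.mean()+140,len(xx))
for th in (.45,.6,.75): 
    d=th-.6; p=np.array([.537+.072*np.sin(d),.209,.068+.072*np.cos(d)]); print(th,proj(s,p).round(1))
E
```

```text
8.8917
288.6060606060606 150.63636363636363 33
0.45 [285.8 150.4]
0.6 [288.6 151.8]
0.75 [291.3 153.7]
```

View pics/c7.png

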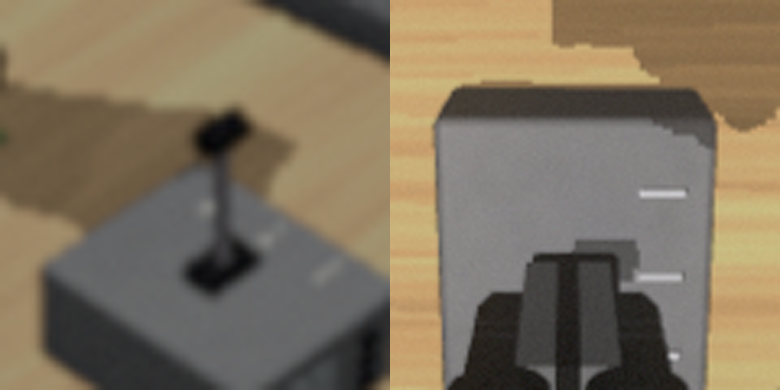

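The lever stands upright: its grip is at (288.6,150.6), which is an angle of about 0.57, within 0.45–0.75. Next I'll locate the gauge precisely from scene and top.

```bash
python3 - <<'E'
from h import *
s=load('s7');t=load('t2')
crop(s,'g1',145,190,225,275,9)
crop(load('top0'),'g2',290,165,360,235,8.5)
z=s['z_map']
# fit dial plane from scene depth
def pts(u0,v0,u1,v1): return np.array([dep(s,u,v) for v in range(v0,v1) for u in range(u0,u1) if z[v,u]>0])
P=pts(168,217,186,236); P=np.vstack([P,pts(198,220,210,238)])
c=np.median(P,0)
for _ in range(5):
    U,S,V=np.linalg.svd(P-P.mean(0),full_matrices=False); n=V[2]; r=(P-P.mean(0))@n; P=P[abs(r)<.006]
n=n*np.sign(n[0]); print('plane',n.round(3),P.mean(0).round(4),len(P),'yaw',np.arctan2(n[1],n[0]),r.std())
E
```

```text
plane [ 0.788 -0.616 -0.009] [ 0.5533 -0.1787  0.1325] 555 yaw -0.6633090918543391 0.0016369035729737547
```

View pics/g1.png

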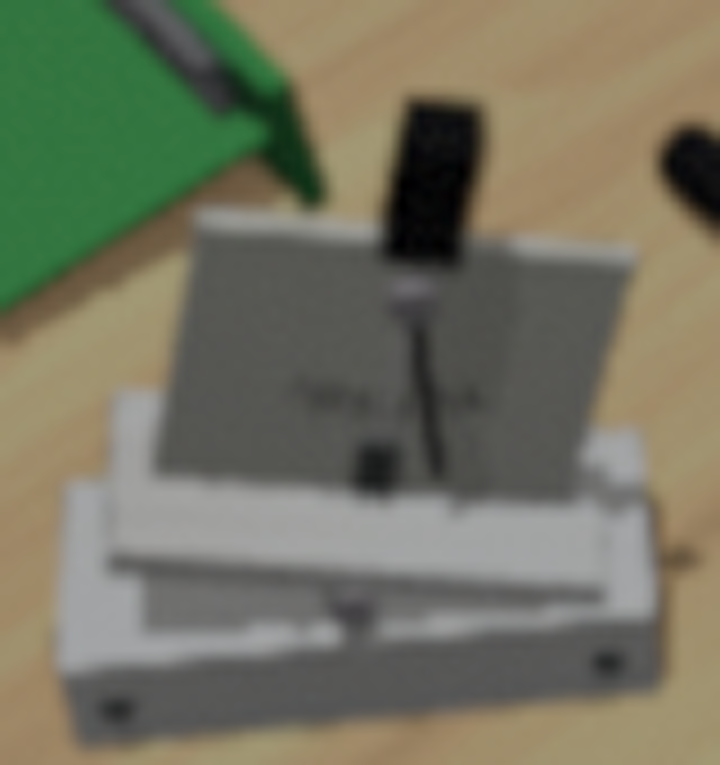

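View pics/g2.png

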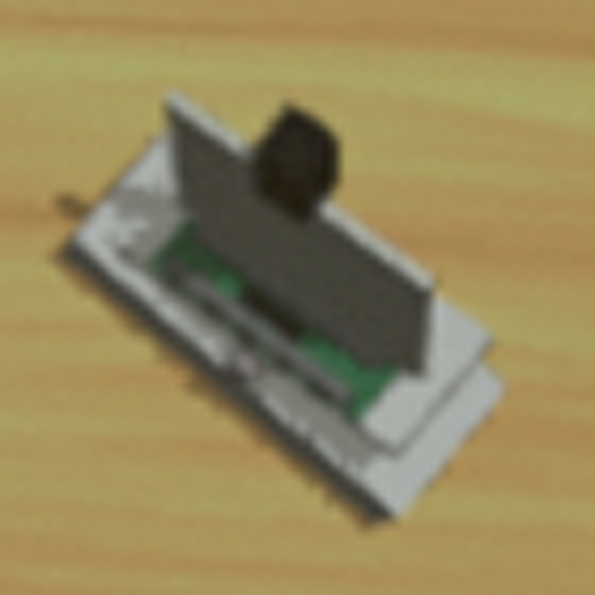

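```bash
cat >> h.py <<'E'
yaw=-0.665
gx=np.array([np.cos(yaw),np.sin(yaw),0]); gy=np.array([-np.sin(yaw),np.cos(yaw),0]); gz=np.array([0,0,1.])
P0=np.array([0.5533,-0.1787,0.1325])
def onpl(s,u,v,off=0):
    o,d=ray(s,u,v); return o+d*((P0+gx*off-o)@gx)/(d@gx)
E
python3 - <<'E'
from h import *
s=load('s7')
C=lambda x,y:(145+(x+.5)/9-.5,190+(y+.5)/9-.5)
O=np.array([.5365,-.187,.058])
g=lambda p:np.array([(p-O)@gy,p[2]]).round(4)
for n,x,y,o in [('pivot',412,298,.004),('tab',377,468,.004),('tip',440,478,.006),('dialTL',197,235,0),('dialTR',632,262,0),('dialBL',158,470,0),('dialBR',575,498,0),('postBL',385,252,.0),('postBR',462,262,.0),('postTL',412,100,.008),('postTR',482,106,.008),('baseFL',112,565,.02),('baseFR',602,600,.02)]:
    print(n,g(onpl(s,*C(x,y),o)))
f=-.257; 
for h in (0,10,100,115,140,157): print(h,(-h*np.sin(f)/1000).round(4),(.058+h/1000*np.cos(f)).round(4))
E
```

```text
pivot [0.0267 0.1514]
tab [0.0104 0.0832]
tip [0.0277 0.0788]
dialTL [-0.0278  0.1788]
dialTR [0.0868 0.154 ]
dialBL [-0.0505  0.086 ]
dialBR [0.0646 0.058 ]
postBL [0.0209 0.1661]
postBR [0.0411 0.1597]
postTL [0.0341 0.23  ]
postTR [0.0518 0.2258]
baseFL [-0.0648  0.0706]
baseFR [0.0699 0.0357]
0 -0.0 0.058
10 0.0025 0.0677
100 0.0254 0.1547
115 0.0292 0.1692
140 0.0356 0.1934
157 0.0399 0.2098
```

The dial measurements agree with the model. The pivot is within 3 mm of where the given geometry puts it, and the pointer reads plumb (0.014). The mark comes to about +0.02, so the target gauge rotation is about -0.02. I'll go to the pre-grasp pose along the post's axis with the jaws along the gauge's y.

```bash
cat >> h.py <<'E'
from scipy.spatial.transform import Rotation as Rn
Crod=np.array([.5365,-.187,.051])-gy*.0018*0
F0=-0.257
def G(f):  # gauge pose
    Rg=np.c_[gx,gy,gz]@Rn.from_euler('x',f).as_matrix()
    o=Crod+.007*Rg[:,2]+.007*(f-F0)*Rg[:,1]
    return Rg,o
def tool(f,h,xo=.005,flip=False,yo=0.0):
    Rg,o=G(f); sg=1 if flip else -1
    # tool z=-gz', tool y=sg*gy'
    R=np.c_[-sg*Rg[:,0],sg*Rg[:,1],-Rg[:,2]]
    return o+Rg@np.array([xo,yo,h]), Rn.from_matrix(R).as_quat()
E
python3 - <<'E'
from h import *
for fl in (True,False):
    for f in (F0,0,.1):
        for h in (.101,.20):
            p,q=tool(f,h,flip=fl); j=manip.ik(p,q); print(fl,f,h,p.round(3),None if j is None else np.round(j,2))
E
```

```text
True -0.257 0.101 [ 0.557 -0.168  0.155] [-0.27  0.5   0.49  1.7   0.    1.11  1.08]
True -0.257 0.2 [ 0.573 -0.149  0.251] [-0.3   0.43  0.49  1.56  0.03  1.32  1.06]
True 0 0.101 [ 0.542 -0.189  0.159] [-0.17  0.41  0.55  1.81 -0.25  0.99  1.39]
True 0 0.2 [ 0.542 -0.189  0.258] [-0.19  0.31  0.57  1.69 -0.18  1.19  1.33]
True 0.1 0.101 [ 0.535 -0.197  0.159] [-0.15  0.4   0.62  1.85 -0.4   0.98  1.57]
True 0.1 0.2 [ 0.529 -0.204  0.257] [-0.16  0.29  0.64  1.74 -0.29  1.17  1.48]
False -0.257 0.101 [ 0.557 -0.168  0.155] [-0.68  0.81  1.25  1.73 -0.55  1.21 -1.54]
False -0.257 0.2 [ 0.573 -0.149  0.251] [-0.7   0.7   1.26  1.58 -0.41  1.38 -1.66]
False 0 0.101 [ 0.542 -0.189  0.159] [-0.57  0.69  1.26  1.83 -0.72  1.17 -1.3 ]
False 0 0.2 [ 0.542 -0.189  0.258] [-0.6   0.53  1.27  1.71 -0.53  1.29 -1.46]
False 0.1 0.101 [ 0.535 -0.197  0.159] [-0.51  0.67  1.26  1.87 -0.8   1.18 -1.19]
False 0.1 0.2 [ 0.529 -0.204  0.257] [-0.54  0.5   1.27  1.75 -0.6   1.29 -1.35]
```

```bash
python3 - <<'E'
from h import *
manip.command_gripper(0.085)
p,q=tool(F0,.185,flip=True); manip.move_to(p,q)
s=snap('scene','s8'); w=snap('wrist','w8'); crop(s,'c8',140,140,240,280,4)
st=telemetry.get_state();print(st['time'],st['eef_pos']-p,st['contact_force'])
E
```

```text
11.175 [3.19736148e-04 1.99049887e-03 8.65914723e-05] [-0.27333569  0.15255681  0.34911471]
```

View pics/c8.png

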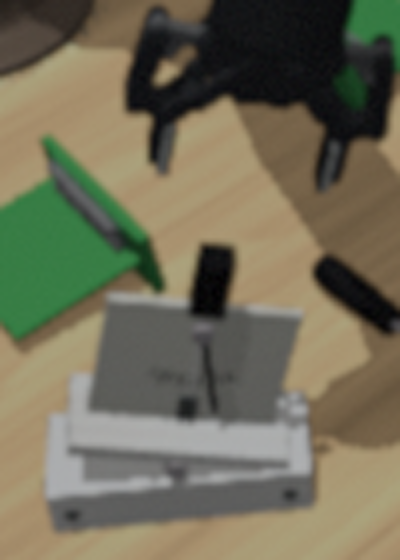

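View pics/w8.png

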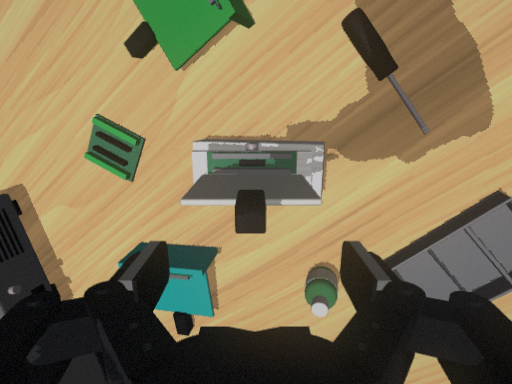

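```bash
python3 - <<'E'
from h import *
p,q=tool(F0,.185,flip=True)
st=telemetry.get_state();print(st['time'],(st['eef_pos']-p).round(4),st['tcp_rot'].round(4),q.round(4))
w=snap('wrist','w9')
Rg,o=G(F0)
g=w['frame'].astype(int).max(2)
for v in (196,205,212,220,228):
    r=np.nonzero(g[v,225:280]<50)[0]+225; 
    m=(r.min()+r.max())/2; d=np.median(w['z_map'][v,r.min()+4:r.max()-3]); oo,dd=ray(w,m,v); print(v,r.min(),r.max(),(Rg.T@(oo+dd*d-o)).round(4))
for v in (150,165): print(v,(Rg.T@(dep(w,255,v)-o)).round(4))
# dial plate edges at top
for u,v in [(186,203),(318,203)]: print((Rg.T@(onz(w,u,v,0.17)-o)).round(4))
# fingertips
for u,v in [(152,250),(357,250)]: print('fing',(Rg.T@(dep(w,u,v)-o)).round(4))
crop(w,'c9',170,130,340,250,4.5)
E
```

```text
11.175 [0.0003 0.002  0.0001] [ 0.3223  0.938  -0.1205 -0.0417] [ 0.3237  0.9374 -0.1211 -0.0418]
196 237 264 [-0.0024 -0.002   0.1335]
205 236 264 [-0.0023 -0.0021  0.1556]
212 236 264 [ 0.0025 -0.0021  0.1566]Traceback (most recent call last):
  File "<stdin>", line 9, in <module>
    return umr_minimum(a, axis, None, out, keepdims, initial, where)
ValueError: zero-size array to reduction operation minimum which has no identity
```

```bash
python3 - <<'E'
from h import *
p,q=tool(F0,.103,xo=.008,yo=-.002,flip=True)
manip.servo_line(p,max_speed=0.1,ori=q)
st=telemetry.get_state();print(st['time'],(st['eef_pos']-p).round(4),st['tcp_rot'].round(4),q.round(4),st['contact_force'].round(2))
s=snap('scene','s10'); w=snap('wrist','w10')
a=lambda s,u0,v0,u1,v1,f:cv2.resize(cv2.cvtColor(s['frame'],cv2.COLOR_RGB2BGR)[v0:v1,u0:u1],None,fx=f,fy=f,interpolation=cv2.INTER_CUBIC)
cv2.imwrite('pics/c10.png',np.hstack([a(s,145,170,245,280,4),a(w,130,150,380,370,2)[:440]]))
E
```

```text
12.1917 [0.0005 0.0001 0.0006] [ 0.3237  0.9375 -0.121  -0.0413] [ 0.3237  0.9374 -0.1211 -0.0418] [-0.26  0.03  0.52]
```

View pics/c10.png

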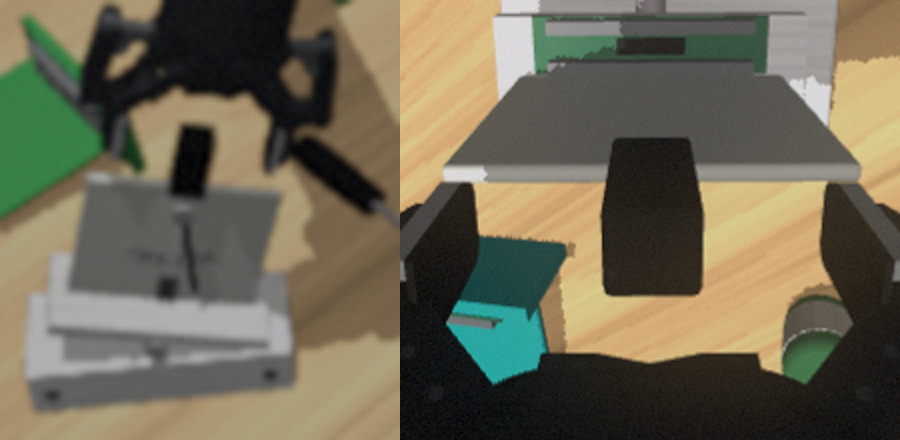

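Post centred between the open fingers (wrist crop 602–703 against fingers at 475/822), with the tips about mid-height on the post and above the dial. I'll close gently.

```bash
python3 - <<'E'
from h import *
manip.command_gripper(0.0,f_grip=25)
st=telemetry.get_state();print(st['time'],st['eef_pos'],st['gripper_width'],st['contact_force'].round(2),st['moment'].round(2))
s=snap('scene','s11'); w=snap('wrist','w11')
a=lambda s,u0,v0,u1,v1,f:cv2.resize(cv2.cvtColor(s['frame'],cv2.COLOR_RGB2BGR)[v0:v1,u0:u1],None,fx=f,fy=f,interpolation=cv2.INTER_CUBIC)
cv2.imwrite('pics/c11.png',np.hstack([a(s,145,170,245,280,4),a(w,130,150,380,370,2)[:440]]))
E
```

```text
12.8833 [ 0.55910205 -0.17120848  0.15795216] 0.02143142715770725 [0.48 0.49 0.87] [ 0.4  -0.28 -0.03]
```

View pics/c11.png

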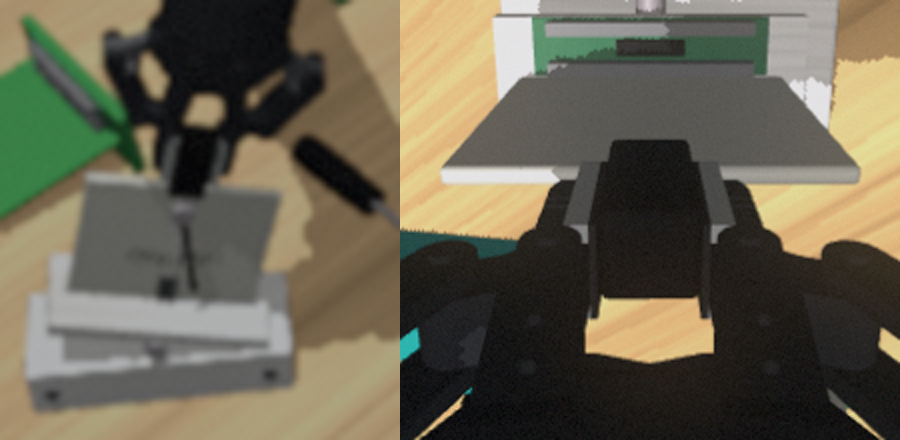

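Grasped at a width of 21.4 mm on the 22 mm post. I'll rock along the rolling arc in small steps and watch the force: lift-off would show as about -4.5 N in z.

```bash
python3 - <<'E'
from h import *
for i,f in enumerate(np.linspace(F0,-.12,5)[1:]):
    p,q=tool(f,.103-.0005,xo=.008,yo=-.002,flip=True)
    manip.servo_line(p,max_speed=0.03,ori=q)
    st=telemetry.get_state();print(round(f,3),st['time'],(st['eef_pos']-p).round(4),st['contact_force'].round(2),st['moment'].round(2),round(st['gripper_width'],4))
    if np.linalg.norm(st['contact_force'])>20: break
s=snap('scene','s12'); w=snap('wrist','w12')
a=lambda s,u0,v0,u1,v1,f:cv2.resize(cv2.cvtColor(s['frame'],cv2.COLOR_RGB2BGR)[v0:v1,u0:u1],None,fx=f,fy=f,interpolation=cv2.INTER_CUBIC)
cv2.imwrite('pics/c12.png',np.hstack([a(s,145,170,245,280,4),a(w,130,150,380,370,2)[:440]]))
E
```

```text
-0.223 13.25 [-0.0001 -0.0012  0.0008] [-0.09 -2.1   6.29] [-0.76  0.41  0.06] 0.0219
-0.188 13.5167 [ 0.0002 -0.0008  0.0007] [-1.16 -2.87  7.87] [-0.89  0.37  0.05] 0.0218
-0.154 13.7833 [ 0.0005 -0.0003  0.0006] [ 0.34 -1.    8.11] [-0.62  0.22  0.01] 0.0221
-0.12 14.05 [ 0.0007 -0.0001  0.0006] [-0.74 -0.92  7.22] [-0.61  0.22 -0.02] 0.0214
```

View pics/c12.png

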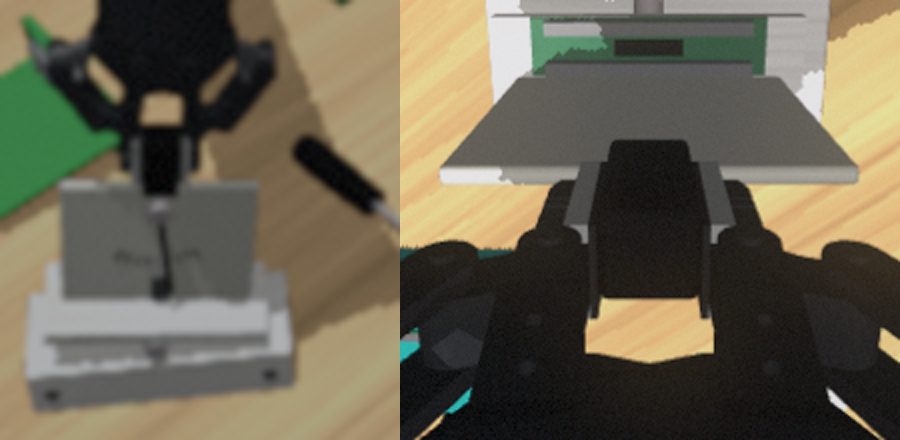

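It bears on the rod (about +7 N) and the pointer is closing on the tab at scene (185,242). Continuing to -0.02, then I'll let it settle and measure.

```bash
python3 - <<'E'
from h import *
for i,f in enumerate(np.linspace(-.12,-.02,4)[1:]):
    p,q=tool(f,.103-.0005,xo=.008,yo=-.002,flip=True)
    manip.servo_line(p,max_speed=0.03,ori=q)
    st=telemetry.get_state();print(round(f,3),st['time'],(st['eef_pos']-p).round(4),st['contact_force'].round(2),st['moment'].round(2),round(st['gripper_width'],4))
    if np.linalg.norm(st['contact_force'])>20: break
manip.pause(2.5)
st=telemetry.get_state();print(st['contact_force'].round(2),st['tcp_rot'],q)
s=snap('scene','s13'); w=snap('wrist','w13'); crop(s,'c13',150,195,215,275,9)
Rt=Rn.from_quat(st['tcp_rot']).as_matrix(); print('phi est', np.arctan2((Rt[:,2]@gy),-Rt[:,2][2]))
E
```

```text
-0.087 14.4167 [ 0.0007 -0.0001  0.0005] [ 0.78 -0.84  7.96] [-0.55  0.15  0.04] 0.0215
-0.053 14.6833 [ 0.0006 -0.0003  0.0006] [-0.15 -1.79  9.03] [-0.61  0.26  0.  ] 0.022
-0.02 14.95 [ 0.0006 -0.0003  0.0006] [-0.51 -2.53  9.26] [-0.63  0.32 -0.06] 0.0217
[-1.37 -2.75 10.43] [ 0.32607943  0.94528188 -0.01027976 -0.00294886] [ 0.3263908   0.94518202 -0.00945214 -0.00326402]
phi est -0.02135856459850068
```

View pics/c13.png

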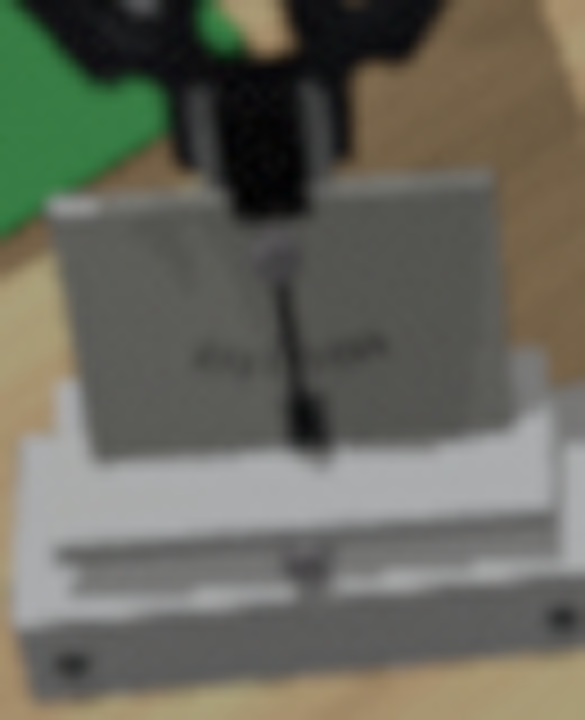

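```bash
python3 - <<'E'
from h import *
s=load('s13'); crop(s,'c14',170,215,195,248,18)
C=lambda x,y:(150+(x+.5)/9-.5,195+(y+.5)/9-.5)
pv=onpl(s,*C(278,262),.005)
for n,x,y,o in [('tab',309,420,.004),('ptr1',285,310,.006),('ptr2',292,360,.006),('ptr3',296,390,.006),('dTL',50,210,0),('dTR',493,180,0),('bFL',60,555,.022),('bFR',560,515,.022)]:
    p=onpl(s,*C(x,y),o); d=p-pv; print(n,np.round([d@gy,d[2]],4),'alpha',np.arctan2(d@gy,-d[2]).round(3))
g=s['frame'].astype(int).max(2)
print(g[222:248,175:192])
E
```

```text
tab [ 0.0015 -0.0667] alpha 0.022
ptr1 [-0.0001 -0.0182] alpha -0.004
ptr2 [-0.0004 -0.0388] alpha -0.009
ptr3 [-0.0006 -0.0513] alpha -0.011
dTL [-0.0581  0.0225] alpha -1.939
dTR [0.0598 0.0195] alpha 1.887
bFL [-0.0712 -0.0938] alpha -0.649
bFR [ 0.0692 -0.0962] alpha 0.624
[[ 85  84  85  88  86  79  77  75  79  83  85  84  85  86  84  84  85]
 [ 87  86  83  84  78  70  68  69  75  84  84  84  85  85  86  86  84]
 [ 88  84  83  78  71  69  67  68  75  83  86  85  85  85  84  85  85]
 [ 89  86  84  78  72  69  65  69  79  83  85  84  84  86  86  83  85]
 [ 92  88  85  83  77  64  57  68  81  85  84  85  84  85  85  85  86]
 [ 93  89  86  84  79  62  47  64  82  86  84  86  85  84  85  85  85]
 [ 93  90  86  85  83  65  45  61  81  86  86  84  85  84  85  84  86]
 [ 94  90  88  85  83  70  42  58  80  85  85  86  85  85  85  84  85]
 [ 94  92  90  86  85  74  45  52  76  84  85  85  85  85  85  84  83]
 [ 93  94  92  87  86  77  49  47  71  83  85  84  84  84  84  80  80]
 [ 91  92  91  90  87  75  50  44  67  81  84  81  79  77  75  73  69]
 [ 86  88  89  89  85  75  54  44  60  76
[... 324 characters left out ...]
 90  92  92  88  75  48  39  59  70  77  83  85  84  84  85]
 [ 91  91  92  93  91  86  71  40  27  37  54  71  82  84  84  84  83]
 [ 91  92  93  93  91  85  67  36  17  26  45  67  82  85  84  85  83]
 [ 91  92  92  92  92  88  71  38  14  21  37  63  80  84  84  84  84]
 [ 92  92  91  91  92  89  74  42  20  19  35  60  80  85  83  84  84]
 [ 92  91  90  92  93  92  78  51  29  29  36  60  84  91  88  87  90]
 [ 98 102 104 107 111 113 103  82  61  58  60  78 107 120 114 116 116]
 [130 136 143 145 148 150 146 132 113 103  99 111 138 154 152 153 153]
 [160 164 170 171 171 171 169 164 153 142 132 140 160 171 171 171 172]
 [172 173 174 174 175 175 175 173 170 164 156 161 170 174 175 174 174]]
```

View pics/c14.png

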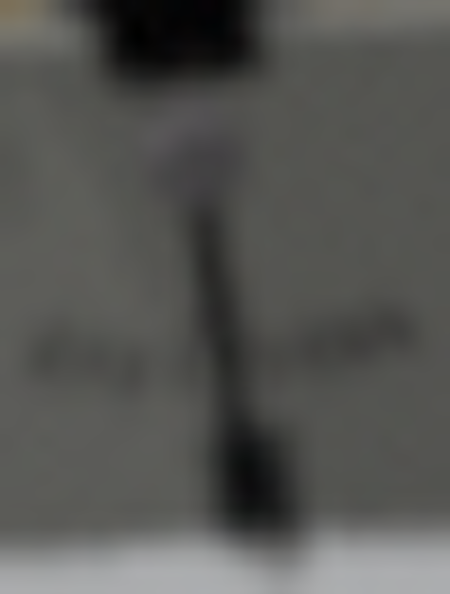

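The pointer is over the tab. By pixel extrapolation the tab centre at (183.8,240) is about 0.85 px right of the pointer line at 182.95, roughly 0.03 rad off centre. I'll trim by -0.02 for margin and remeasure after it settles.

```bash
python3 - <<'E'
from h import *
p,q=tool(-.042,.103-.0004,xo=.008,yo=-.002,flip=True)
manip.servo_line(p,max_speed=0.01,ori=q)
manip.pause(3)
st=telemetry.get_state();print(st['time'],(st['eef_pos']-p).round(4),st['contact_force'].round(2),st['gripper_width'])
s=snap('scene','s15'); crop(s,'c15',165,205,205,258,11); t=snap('top','t15')
Rt=Rn.from_quat(st['tcp_rot']).as_matrix(); print('phi est', np.arctan2((Rt[:,2]@gy),-Rt[:,2][2]))
g=s['frame'].astype(int).max(2); print(g[226:248,175:192])
m=(s['frame'].max(2)<45); yy,xx=np.nonzero(m[140:160,278:302]); print('lever',xx.mean()+278,yy.mean()+140,len(xx))
E
```

```text
20.925 [ 0.0007 -0.0002  0.0005] [-0.58 -1.6   8.87] 0.02172663394911697
phi est -0.043413143534780575
[[ 95  93  90  87  82  73  60  56  72  84  86  85  86  86  85  85  85]
 [ 95  94  92  89  84  76  55  43  65  83  85  85  85  84  86  86  85]
 [ 93  95  93  91  86  80  61  43  61  82  86  86  85  84  84  85  86]
 [ 94  94  94  91  87  84  67  40  58  82  86  85  85  86  85  87  85]
 [ 94  93  94  91  89  86  72  41  55  81  87  85  87  85  85  84  86]
 [ 94  93  93  92  92  90  77  49  52  77  85  85  85  85  84  82  82]
 [ 91  92  93  93  93  91  80  50  44  68  81  86  82  83  78  76  76]
 [ 85  87  88  88  89  88  82  59  41  60  78  79  79  78  74  72  76]
 [ 79  85  81  79  81  83  86  68  40  48  68  76  74  75  75  71  74]
 [ 79  84  80  77  81  79  87  74  39  41  63  76  77  75  78  76  79]
 [ 83  86  86  86  84  82  89  76  43  47  70  80  82  81  83  83  83]
 [ 87  88  91  91  89  89  89  77  47  49  73  82  85  85  85  86  86]
 [ 90  90  93  93  92  92  87  73  44  39  62  77  82  85  85  85  85]
 [ 92  92  92  93  92  91  82  62  35  26  46  67  82  85  85  85  86]
 [ 93  92  92  92  93  90  77  50  27  19  35  62  82  84  85  86  84]
 [ 93  93  92  92  93  90  77  49  26  17  32  62  81  85  84  84  85]
 [ 93  93  93  91  91  90  78  52  29  20  30  56  78  84  85  84  84]
 [ 92  91  93  93  93  93  83  57  33  27  32  56  76  87  87  86  87]
 [105 109 110 111 113 114 107  84  61  55  59  75  97 110 110 109 111]
 [144 147 148 149 150 151 149 134 113 103  99 106 128 148 151 150 151]
 [170 172 171 172 171 172 171 165 154 142 130 131 150 168 172 172 172]
 [175 175 175 175 175 176 175 174 171 165 156 155 164 173 175 175 175]]
lever 288.44 150.32 25
```

View pics/c15.png

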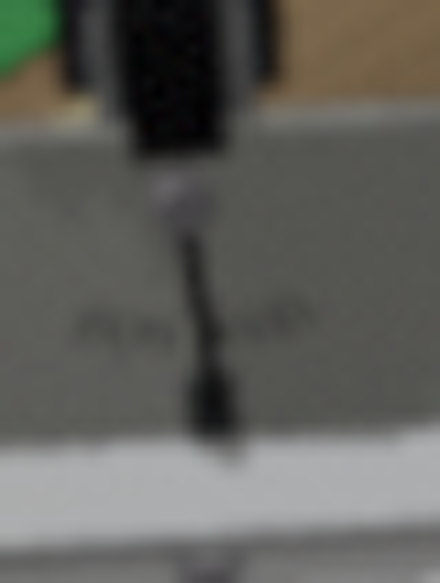

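View pics/s15.png

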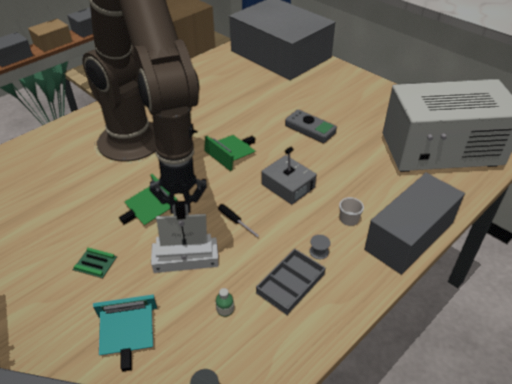

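The pointer at (184,241) now sits within about 0.4 px of the tab's centre (183.8,241), about 0.02 rad. The lever is still upright at (288.4,150.3), the bystanders are in place and contact force is +9 N onto the rod. Handing in.

```bash
python3 - <<'E'
from h import *
manip.close_job()
E
```

```text
the job is handed in; nothing more can be done
```

I swung the recorder's lever upright, then gripped the gauge's post and rocked it until the pointer came to rest over the mark tab. The job was handed in at about 21 s of robot time, still holding the gauge there.

- **Lever:** my first push passed over the grip and did nothing. Two camera views showed the fingertips about 32 mm short of where the stated nose length puts them. After correcting for that, the push worked. The lever measured about 0.57 rad (allowed 0.45–0.75) and was unchanged in the last picture.
- **Gauge:** the rotation at the end is about -0.043 rad, taken from the arm's own pose. In the last picture, after a 3 s wait, the pointer was within about 0.02 rad of the tab's centre (allowed 0.07).
- **Mark angle, where checks disagreed:** my first estimate was 0.022 rad and a later one about 0.045–0.05. I trimmed to the later one, which the last picture supports.
- **Contact:** the force on the tool stayed between +6 and +10 N upward while rocking, so the gauge was pressed on its rod and not lifted. No large forces appeared.
- **Everything else:** the other objects look unmoved in the final scene picture. This was by eye, not measured.

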